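# Fit up a channel between two rails and clamp it

### The job

Set up the next weld on the jig plate: lay the steel channel, flat back up as it lies now, parallel to the two blue rails, midway between them and centred along their length. Put the orange stop weight on the plate right in front of the channel's end nearest the robot, in line with it, its handle running along the rails and leaving no more than about a centimetre of gap, then swing the red-tipped clamp arm fully down so that its pad rests on the channel. Set things down rather than drop them, and leave the green square tube and the copper-coloured angle where they are.

Things in the scene. Friction and masses are not known exactly. Their poses are not given: they have to be found in the camera images.
- jig: Fixed weld jig: grey plate 8 mm thick on the bench, spanning jig x -180 to 110, y -125 to 165 mm, with two blue rails on it. Origin: on the bench under the plate, midway between the rails and at the middle of their length. x runs along the rails, away from the robot (within 0.3 rad of world x), y across to the left, z up. Clamp yoke 52 x 36, 90 high at x 0, y 137 mm.
- rail_left (a point): Top centre of the left blue square-tube rail, at jig (0, 100, 38) mm. Each rail is 180 mm long (jig x), 30 mm wide, its top 38 mm above the bench; the inner faces are 170 mm apart.
- rail_right (a point): Top centre of the right blue rail, at jig (0, -100, 38) mm; same size.
- clamp (a joint): Clamp arm angle in rad: 0 = level across the left rail, its pad just on a channel put under it; 1.57 = straight up; starts open at 1.55 to 1.85 (limit 1.9, leaning outwards). Sinks to -0.06 if nothing lies under it. Stiff hinge that stays where it is left: 2 to 4 N at the red end swings it.
- clamp_hinge (a point): Hinge axis of the clamp arm, at jig (0, 135, 75) mm; the axis is parallel to jig x. At angle q the arm runs from here by cos q towards jig -y and sin q up. Steel arm 24 mm wide, 14 mm thick (hinge line at mid-thickness); its red end, 110 to 155 mm from the hinge, is 28 mm wide and 18 mm thick.
- clamp_pad (a point): Centre of the face of the clamp's black rubber pad (28 mm diameter), 135 mm along the arm from the hinge and 27 mm to its under side (the side facing the rails when the arm stands up); at angle 0 it is over the jig's origin, 48 mm above the bench.
- channel: Loose bare-steel U-channel offcut 120 mm long (x), 50 mm wide (y), 40 mm high (z), 6 mm walls, 0.4 to 0.75 kg, lying open side down with its flat back on top. Origin: centre of its underside; either end may lead.
- weight: Loose orange stop weight: block 60 (x) x 90 (y) x 30 mm high with a dark bar handle on top; the handle bar runs along x, 60 mm long, 16 mm wide, from 50 to 64 mm above the underside, on a post at each end, over the block's centre. 0.5 to 0.95 kg. Origin: centre of its underside; either way round.
- tube: Bystander: loose green-painted square-tube offcut, 100 (x) x 50 x 50 mm, hollow, closed flat sides all round. Origin: centre of its underside.
- angle: Bystander: loose copper-coloured L-section offcut, 110 (x) x 50 mm, upright leg 50 mm high on its +y side. Origin: centre of its underside footprint.
Not all that is in view belongs to the job. What is shaped like the weight but purple is not meant.

How it is judged:
By the outcome, as a careful person would: the job done as asked, in the order asked, and still so for the second after the job is handed in, with the robot touching nothing.
It also fails if it takes over 72 s, if anything falls off the work surface, if the arm or the gripper's body presses on something with over 40 N, if the wrist force passes 120 N, or if a joint passes its speed limit or range.

### The arm

A 6-joint arm with a two-finger parallel gripper is mounted at the origin on the work surface. World frame = base frame: x ahead of the robot, y to its left, z up, the work surface at z = 0. Lengths are in m, angles in rad, forces in N, time in s.
With the tool pointing down it reaches from about 0.325 to 0.925 m from the base axis. Payload 3.1 kg.
Tool frame: the origin (TCP) lies midway between the tips of the shut fingers; the grasp point (between the pads) lies 19 mm behind it; z points along the fingers, y is the line along which they close (so a half turn about z gives the same grasp; the last joint's range is limited). The gripper opens to 85 mm and grips with 20 to 120 N. Pads are 22 mm wide; open, the fingers measure 114 mm over their backs; the gripper's body (76 mm by 85 mm) begins 54 mm behind the grasp point. The pads swing forward as they close: fully open they stand 13 mm farther back than shut.
Start: joints at [-1.333, 0.217, 1.613, -0, 1.311, -0.112], TCP at [0.214, -0.587, 0.231] pointing down, gripper open.
Joint ranges: [-2.75, 2.75], [-0.78, 2.1], [0.31, 2.55], [-1.13, 4.27], [0.13, 2.63], [-2.58, 2.58]. Speed limits (rad/s): [2.79, 2.79, 3.14, 3.14, 3.14, 3.14].

### API

Orientations are given as a 3x3 rotation matrix whose columns are the frame's x, y, z axes.
In Python, from plant import robot, vision gives the robot as it stands. The module is installed in compiled form; this text tells all that it offers.
- The arm moves only by the shell command python3 -m crank 'ROWS' [FORCE]. ROWS is JSON, a list that holds one entry, the list of rows, each a list of 5 numbers: the opening, from 0 (shut) to 1 (fully open), then the shift along the tool's x, y, z in mm, then the turn about the tool's z in degrees. In form: [[[gripper, tx, ty, tz, spin], ...]]. A call has 1 to 8 rows; each row is the pose to reach, as a shift and turn from the pose commanded when the call began, along the tool's axes at that moment; what a row does not reach only later rows make up. A row lasts 1/12 s, in which the tool goes at most 41.7 mm and 7.16 degrees, less where a joint would pass 70% of its speed; a pose out of reach is approached as far as the arm can. A call with a gripper value outside its range is refused whole. The fingers move at their own pace and stop on an object; FORCE is the grip in N (left out, the last holds). Time passes only in rows, so rows that repeat a pose let the fingers close. It gives the time, the measured TCP pose, the force, the opening and the grip force at its end, in the units of the state.
- robot.get_state(): the state, without advancing time (a new reading comes with each control period).
- vision.get_image(name): name is "scene" or "top"; returns a dict with "pixels" (400x640x3 uint8, red, green, blue), "z_map" (400x640 float32, m along the optical axis (not along the pixel's ray), 0 where there is no reading), "fov_y" (degrees; the focal length in pixels is half the picture's height over the tangent of half this angle, whatever the lens; pixels are square), "cx", "cy" (the principal point, pixels), "k1" (the pictures are not rectified: a ray, as slopes to the right and down, at radius r is drawn at 1 + k1 r^2 times it, then the intrinsics apply), "pose" (4x4, takes a point from camera to world coordinates). Camera axes: x right, y down, z forward; pixel columns grow to the right and rows downward; lengths in m; the calibration is good to about 2 mm. A picture is of the moment at which its call begins.
- robot.close_job(): hands the job in; it is judged then, once.
The state is a dict: "t": time; "joints": joint angles; "joint_vel": joint speeds; "tau": joint torques, N m; "tcp_pos": TCP position; "ee_rot": TCP orientation; "wrist_force": force on the tool from outside, world axes, zero at the start; "torque": the same for the moment, N m; "opening": finger opening in m; "finger_force": force on a finger pad.
Only numpy, scipy, OpenCV 4.12 (cv2) and the standard library are available. Lean on these libraries where they do the work, as an engineer would, in place of code of your own. Each camera call takes 0.05 s, during which the arm holds its last target. There are 200 camera calls.

## Working session

There is one attempt and no reset: what is moved stays moved. The work goes in short steps, Python scripts to look and compute and a shell command to move; the robot and the scene stay as the last step left them, time stands still between calls to the robot, and variables do not carry over. Pictures are saved under pics/ and viewed, at most 12 in all, crops included, and the job is handed in when it is done.

```bash
mkdir -p pics; ls; cat > h.py <<'E'
import numpy as np, cv2, json
from plant import robot, vision
def grab(name):
    d=vision.get_image(name); np.savez('/tmp/'+name+'.npz',**d); return d
def load(name):
    return dict(np.load('/tmp/'+name+'.npz'))
def rays(d,uv):
    uv=np.asarray(uv,float).reshape(-1,2); f=200/np.tan(np.radians(float(d['fov_y']))/2)
    K=np.array([[f,0,float(d['cx'])],[0,f,float(d['cy'])],[0,0,1]])
    p=cv2.undistortPoints(uv.reshape(-1,1,2),K,np.array([float(d['k1']),0,0,0])).reshape(-1,2)
    return np.c_[p,np.ones(len(p))]
def onplane(d,uv,z):
    r=rays(d,uv); P=d['pose']; w=r@P[:3,:3].T; o=P[:3,3]
    return o+w*((z-o[2])/w[:,2])[:,None]
def cloud(d):
    v,u=np.mgrid[0:400,0:640]; r=rays(d,np.c_[u.ravel(),v.ravel()])
    z=d['z_map'].ravel()[:,None]; return (r*z@d['pose'][:3,:3].T+d['pose'][:3,3]).reshape(400,640,3)
def save(d,fn):cv2.imwrite('pics/'+fn,d['pixels'][:,:,::-1])
E
python3 - <<'E'
from h import *
for n in('top','scene'):
    d=grab(n); save(d,n+'1.png'); print(n,d['fov_y'],d['k1'],d['cx'],d['cy'],d['pose'].round(3).tolist())
s=robot.get_state(); print(s['t'],s['tcp_pos'],np.round(s['ee_rot'],3).tolist(),s['opening'])
E
```

```text
pics
top 42.268471844084374 -0.05527963607258586 322.06699499740023 201.25883746335907 [[-0.021, -0.993, 0.116, 0.244], [-1.0, 0.02, -0.006, 0.067], [0.004, -0.116, -0.993, 1.639], [0.0, 0.0, 0.0, 1.0]]
scene 42.22191677502442 -0.06135781091620225 313.133242197572 188.1743795929551 [[-0.663, 0.493, -0.564, 1.189], [0.749, 0.445, -0.492, 0.72], [0.008, -0.748, -0.664, 0.982], [0.0, 0.0, 0.0, 1.0]]
0.1 [ 0.21405062 -0.58639389  0.23005666] [[0.939, 0.343, -0.0], [0.343, -0.939, 0.002], [0.0, -0.002, -1.0]] 0.08588156963034549
```

View pics/top1.png

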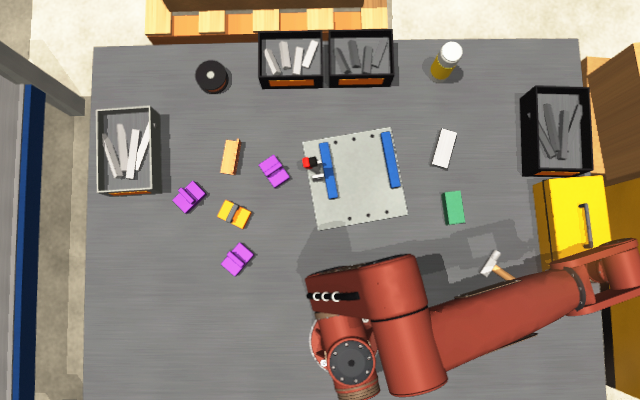

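View pics/scene1.png

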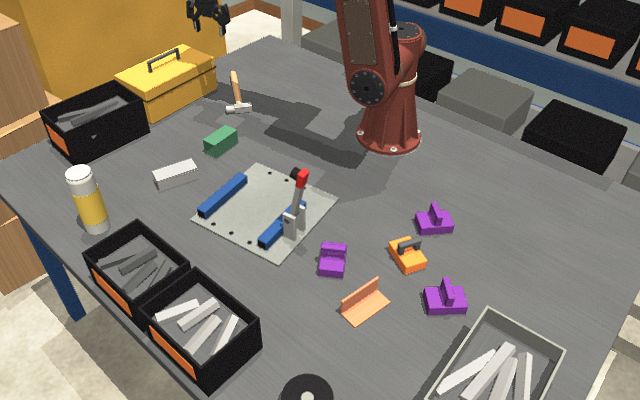

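Top view: the white channel is at (444,148), the green tube at (454,207), the orange weight at (235,214) and the copper angle at (231,157). The purple look-alikes are at (274,171), (189,197) and (238,259). The jig plate is centred near (355,178), with the red clamp tip at (310,162).

Possible confusions:
- **Weight:** the orange block at (235,214) is the one described, against the three purple ones and the angle at (231,157).
- **Channel:** the white piece at (444,148) is loose on the bench, against the offcuts in bins at (290,57), (360,55) and (127,150), the hammer head at (490,262) and the tube.

Next I measure these and check a close crop.

```bash
python3 - <<'E'
from h import *
d=load('top'); C=cloud(d); hsv=cv2.cvtColor(d['pixels'],cv2.COLOR_RGB2HSV)
def box(m,roi,zlo,zhi,name):
    u0,v0,u1,v1=roi; M=np.zeros((400,640),bool); M[v0:v1,u0:u1]=1
    M&=m&(C[...,2]>zlo)&(C[...,2]<zhi); M=cv2.morphologyEx(M.astype('uint8'),cv2.MORPH_OPEN,np.ones((2,2)))>0
    v,u=np.nonzero(M); z=np.median(C[M][:,2])
    cs,_=cv2.findContours(M.astype('uint8'),0,1); 
    # upsampled boxes: use pixel corner points on plane z
    pts=np.concatenate([onplane(d,np.c_[u+a,v+b],z) for a in(-.5,.5) for b in(-.5,.5)])[:,:2]
    r=cv2.minAreaRect((pts*1000).astype('float32')); 
    e=cv2.boxPoints(r); a=e[1]-e[0]; b=e[2]-e[1]; L=a if np.linalg.norm(a)>np.linalg.norm(b) else b
    print(name,len(v),'z %.1f'%(z*1e3),'c',np.round(r[0],1),'size',np.round(r[1],1),'long-axis deg %.1f'%(np.degrees(np.arctan2(L[1],L[0]))%180),'centroid',(C[M][:,:2].mean(0)*1e3).round(1)); return M
H,S,V=hsv[...,0],hsv[...,1],hsv[...,2]; A=np.ones_like(H,bool)
box(A,(425,120,465,175),.03,.06,'channel')
box(A,(435,180,475,230),.035,.07,'tube')
box(A,(212,195,258,232),.02,.042,'weight blk')
box(A,(212,195,258,232),.05,.08,'weight handle')
box(A,(215,130,247,180),.01,.07,'angle')
blue=(H>100)&(H<125)&(S>120)
box(blue,(375,120,405,195),.025,.05,'railR')
box(blue,(312,135,342,205),.025,.05,'railL')
red=((H<8)|(H>172))&(S>150)&(V>90)
M=np.zeros_like(A);M[140:190,295:330]=1;M&=red; print('red',C[M].mean(0),M.sum(), C[M][:,2].max())
big=cv2.vconcat([cv2.resize(d['pixels'][180:250,200:270],None,fx=4,fy=4,interpolation=2),cv2.resize(d['pixels'][115:185,410:480],None,fx=4,fy=4,interpolation=2)])
cv2.imwrite('pics/crop.png',big[:,:,::-1])
E
```

```text
channel 603 z 40.4 c [ 590.  -334.6] size [ 55.7 127. ] long-axis deg 161.8 centroid [ 588.7 -333.8]
tube 552 z 50.3 c [ 400.8 -354.7] size [103.7  56.9] long-axis deg 5.8 centroid [ 400.8 -355.8]
weight blk 434 z 29.5 c [394.9 330.1] size [94.7 64.2] long-axis deg 63.3 centroid [394.2 329. ]
weight handle 112 z 61.2 c [394.5 330.6] size [22.1 62.9] long-axis deg 153.2 centroid [394.9 332.5]
angle 149 z 26.2 c [579.  323.7] size [ 18.  117.5] long-axis deg 170.2 centroid [577.9 322.4]
railR 524 z 37.7 c [ 558.2 -162.4] size [182.8  33.6] long-axis deg 9.0 centroid [ 557.5 -162. ]
railL 502 z 38.0 c [527.5  33.2] size [182.   31.9] long-axis deg 9.0 centroid [525.5  33.1]
red [0.52246544 0.10144312 0.20643603] 74 0.23413535791194584
```

View pics/crop.png

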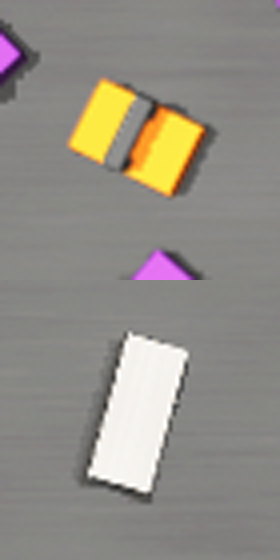

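The crop shows the weight with its dark handle across the block's short side, and the channel as a plain flat 120x50 back. Sizes and heights agree with the description. Next: a helper that gives the shifts in tool axes.

```bash
cat > to.py <<'E'
import sys; from h import *
# to.py x y z yaw(deg) [mm]: shift in tool axes + spin
x,y,z,yaw=map(float,sys.argv[1:5]); s=robot.get_state(); R=np.array(s['ee_rot']); p=np.array(s['tcp_pos'])*1e3
cur=np.degrees(np.arctan2(R[1,0],R[0,0])); sp=(cur-yaw+180)%360-180
print('t %.2f'%s['t'],'tcp',p.round(1),'yaw %.1f'%cur,'open %.4f'%s['opening'],'ff %.1f'%np.max(s['finger_force']),'F',np.round(s['wrist_force'],1),'j6 %.2f'%s['joints'][5])
print('shift',(R.T@(np.array([x,y,z])-p)).round(1),'spin %.1f'%sp)
E
python3 to.py 590 -334.6 120 -18.2
```

```text
t 0.10 tcp [ 214.1 -586.4  230.1] yaw 20.0 open 0.0859 ff 0.0 F [ 1.2  0.7 -0. ] j6 -0.11
shift [ 439.4 -107.5  110.4] spin 38.2
```

```bash
python3 -m crank '[[[1,35,-8,8,3],[1,75,-18,18,8],[1,115,-28,28,13],[1,155,-38,38,19],[1,195,-48,48,24],[1,235,-58,58,30],[1,275,-68,68,35],[1,315,-78,78,38]]]' | tail -c 700; python3 to.py 590 -334.6 120 -18.2
```

```text
t: 0.77
tcp_pos: [0.4802, -0.4071, 0.1536]
ee_rot: [[0.95, -0.312, -0.001], [-0.312, -0.95, 0.001], [-0.001, -0.0, -1.0]]
wrist_force: [-0.4, -0.6, 0.4]
opening: 0.0852
finger_force: 0.0
t 0.77 tcp [ 480.2 -407.1  153.6] yaw -18.2 open 0.0852 ff 0.0 F [-0.4 -0.6  0.4] j6 1.07
shift [  81.7 -103.1   33.5] spin 0.0
```

```bash
python3 -m crank '[[[1,25,-30,10,0],[1,50,-65,22,0],[1,79,-101,33,0],[1,79,-101,33,0],[1,79,-101,33,0]]]' >/dev/null; python3 to.py 590 -334.6 9 -18.2
```

```text
t 1.18 tcp [ 586.6 -334.   119.4] yaw -17.7 open 0.0856 ff 0.0 F [-0.2  0.2 -0.7] j6 1.26
shift [  3.8  -0.3 110.4] spin 0.5
```

```bash
python3 -m crank '[[[1,3,0,25,0],[1,3,0,50,0],[1,3,0,75,0],[1,3,0,95,0],[1,3,0,106,0],[1,3,0,110,0],[1,3,0,110,0]]]' | tail -5; python3 to.py 590 -334.6 9 -18.2;python3 -m crank '[[[0.3,0,0,0,0],[0,0,0,0,0],[0,0,0,0,0],[0,0,0,0,0],[0,0,0,0,0],[0,0,0,0,0],[0,0,0,0,0]]]' 60; python3 to.py 590 -334.6 120 -18.2
```

```text
tcp_pos: [0.5869, -0.3385, 0.0107]
ee_rot: [[0.951, -0.309, -0.002], [-0.309, -0.951, 0.001], [-0.002, -0.0, -1.0]]
wrist_force: [0.2, 0.2, 1.0]
opening: 0.0855
finger_force: 0.0
t 1.77 tcp [ 586.9 -338.5   10.7] yaw -18.0 open 0.0855 ff 0.0 F [0.2 0.2 1. ] j6 1.26
shift [ 1.8 -4.7  1.7] spin 0.2
t: 2.35
tcp_pos: [0.5906, -0.3382, 0.0147]
ee_rot: [[0.951, -0.308, 0.004], [-0.308, -0.951, -0.001], [0.005, -0.001, -1.0]]
wrist_force: [0.8, 3.9, 7.1]
opening: 0.049
finger_force: 66.2
t 2.35 tcp [ 590.6 -338.2   14.7] yaw -18.0 open 0.0490 ff 66.2 F [0.8 3.9 7.1] j6 1.26
shift [  -1.2   -3.3 -105.3] spin 0.2
```

```bash
python3 -m crank '[[[0,0,0,-8,0],[0,0,0,-25,0],[0,0,0,-50,0],[0,0,0,-75,0],[0,0,0,-95,0],[0,0,0,-105,0],[0,0,0,-105,0]]]' ; python3 to.py 542.8 -64.6 110 9
```

```text
t: 2.93
tcp_pos: [0.5895, -0.3394, 0.1195]
ee_rot: [[0.951, -0.308, 0.004], [-0.308, -0.951, -0.004], [0.005, 0.002, -1.0]]
wrist_force: [0.4, -1.1, -5.7]
opening: 0.0488
finger_force: 65.2
t 2.93 tcp [ 589.5 -339.4  119.5] yaw -18.0 open 0.0488 ff 65.2 F [ 0.4 -1.1 -5.7] j6 1.26
shift [-129.1 -247.     8.4] spin -27.0
```

```bash
python3 -m crank '[[[0,-6,-12,0,0],[0,-18,-36,0,0],[0,-31,-60,0,0],[0,-45,-86,0,0],[0,-59,-112,0,0],[0,-72,-138,0,0],[0,-84,-160,0,0],[0,-90,-172,0,0]]]' >/dev/null; python3 -m crank '[[[0,-8,-15,0,-4],[0,-18,-36,0,-9],[0,-28,-55,0,-14],[0,-36,-69,0,-19],[0,-39,-75,0,-24],[0,-39,-75,0,-27],[0,-39,-75,0,-27],[0,-39,-75,0,-27]]]' ; python3 to.py 542.8 -64.6 60 9
python3 - <<'E'
from h import *
d=grab('top'); save(d,'t2.png')
E
```

```text
t: 4.27
tcp_pos: [0.5407, -0.0632, 0.1153]
ee_rot: [[0.988, 0.156, -0.002], [0.156, -0.988, 0.0], [-0.002, -0.0, -1.0]]
wrist_force: [-0.2, 0.4, -5.7]
opening: 0.0487
finger_force: 65.0
t 4.27 tcp [540.7 -63.2 115.3] yaw 9.0 open 0.0487 ff 65.0 F [-0.2  0.4 -5.7] j6 1.17
shift [ 2.   1.8 55.3] spin -0.0
```

View pics/t2.png

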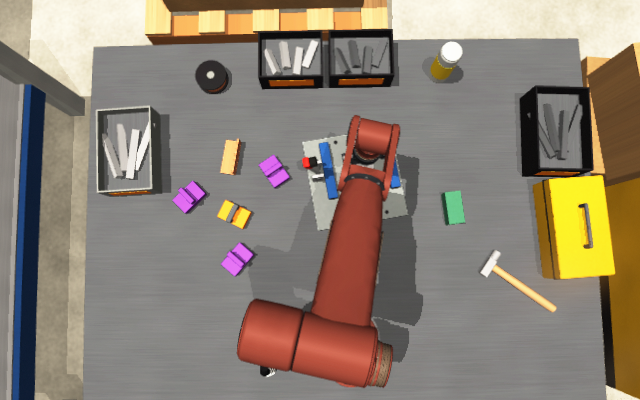

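The top view is blocked: the arm covers the channel, and the jig is at (355,178). I'll lower to just above the plate and measure with the scene camera.

```bash
python3 -m crank '[[[0,2,0,8,0],[0,2,0,25,0],[0,2,0,45,0],[0,2,0,65,0],[0,2,0,78,0],[0,2,0,84,0],[0,2,0,84,0],[0,2,0,84,0]]]' |sed -n 1,4p; python3 to.py 542.8 -64.6 22 9
python3 - <<'E'
from h import *
d=grab('scene'); cv2.imwrite('pics/s2.png',cv2.resize(d['pixels'][140:280,170:360],None,fx=4,fy=4,interpolation=2)[:,:,::-1])
C=cloud(d);hsv=cv2.cvtColor(d['pixels'],cv2.COLOR_RGB2HSV);H,S,V=[hsv[...,i] for i in range(3)]
m=(H>100)&(H<125)&(S>120)&(C[...,2]>.03)&(C[...,2]<.045)
o=np.array([.5428,-.0646]);R=np.array([[np.cos(np.radians(9)),np.sin(np.radians(9))],[-np.sin(np.radians(9)),np.cos(np.radians(9))]])
J=C.copy();J[...,:2]=(C[...,:2]-o)@R.T;J*=1e3
for side in(1,-1):
    q=J[m&(np.sign(J[...,1])==side)&(abs(J[...,0])<130)&(abs(J[...,1])<130)];print('rail',side,len(q),np.percentile(q,[1,50,99],axis=0).round(1).tolist())
q=J[(S<60)&(J[...,2]>40)&(J[...,2]<70)&(abs(J[...,0])<80)&(abs(J[...,1])<40)&(V>120)];print('chan',len(q),np.percentile(q,[1,50,99],axis=0).round(1).tolist())
E
```

```text
t: 4.98
tcp_pos: [0.544, -0.0632, 0.0325]
ee_rot: [[0.988, 0.157, 0.0], [0.157, -0.988, -0.0], [0.0, 0.0, -1.0]]
wrist_force: [0.0, 0.3, -5.5]
t 4.98 tcp [544.  -63.2  32.5] yaw 9.0 open 0.0490 ff 64.8 F [ 0.   0.3 -5.5] j6 1.17
shift [-1.4  1.2 10.5] spin 0.0
rail 1 347 [[-79.9, 93.1, 30.6], [51.8, 107.2, 36.5], [94.8, 122.6, 41.2]]
rail -1 384 [[-32.6, -108.0, 30.3], [34.8, -90.8, 36.1], [92.7, -76.6, 41.4]]
chan 449 [[-27.9, -25.0, 41.4], [29.2, 5.0, 56.1], [63.2, 34.2, 65.4]]
```

View pics/s2.png

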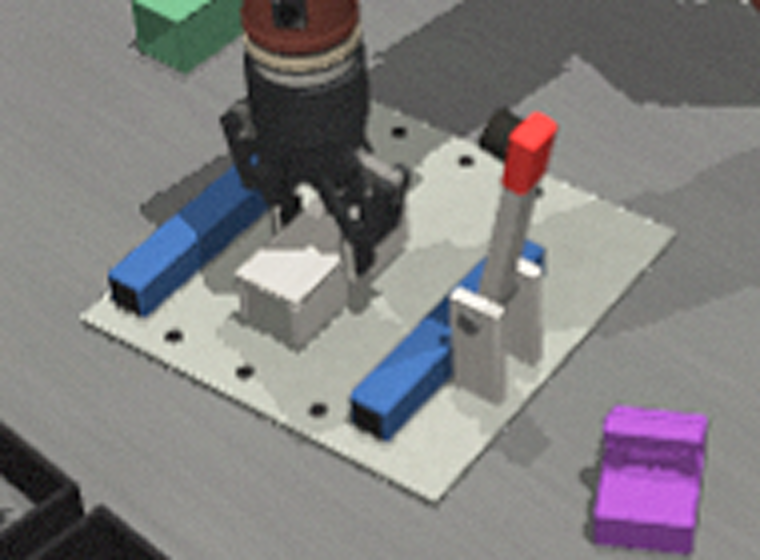

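The scene crop shows the channel hanging level between the rails, its near end at about (290,290). The clamp stands open with its red tip at (530,150). Now I lower it to contact.

```bash
python3 -m crank '[[[0,-1,0,3,0],[0,-1,0,5,0],[0,-1,0,7,0],[0,-1,0,8,0],[0,-1,0,8,0],[0,-1,0,8,0]]]' |sed -n '1,2p;4p'; python3 -m crank '[[[0,0,0,1,0],[0,0,0,1.5,0],[0,0,0,2,0],[0,0,0,2,0]]]' |sed -n '1,2p;4p'
```

```text
t: 5.53
tcp_pos: [0.5427, -0.0631, 0.0246]
wrist_force: [-0.1, -0.4, -5.4]
t: 5.87
tcp_pos: [0.5428, -0.0632, 0.0229]
wrist_force: [-1.2, -0.4, -4.0]
```

```bash
python3 -m crank '[[[0,0,0,0.5,0],[0,0,0,1,0],[0,0,0,1,0]]]' |sed -n '1,2p;4p'; python3 -m crank '[[[0.2,0,0,0,0],[0.5,0,0,0,0],[0.8,0,0,0,0],[1,0,0,0,0],[1,0,0,0,0],[1,0,0,0,0],[1,0,0,0,0]]]' ;python3 -m crank '[[[1,0,0,-10,0],[1,0,0,-30,0],[1,0,0,-65,0],[1,0,0,-100,0],[1,0,0,-140,0],[1,0,0,-165,0],[1,0,0,-165,0],[1,0,0,-165,0]]]';  python3 to.py 394.9 330.1 200 153.2
```

```text
t: 6.12
tcp_pos: [0.5427, -0.0632, 0.0227]
wrist_force: [-6.5, 0.8, 4.5]
t: 6.7
tcp_pos: [0.5432, -0.0633, 0.0218]
ee_rot: [[0.988, 0.157, 0.001], [0.157, -0.988, -0.0], [0.001, 0.0, -1.0]]
wrist_force: [0.0, -0.8, -0.0]
opening: 0.0854
finger_force: 0.0
t: 7.37
tcp_pos: [0.5446, -0.0636, 0.1899]
ee_rot: [[0.988, 0.157, 0.006], [0.157, -0.988, -0.002], [0.006, 0.002, -1.0]]
wrist_force: [0.0, 0.1, -0.1]
opening: 0.0853
finger_force: 0.0
t 7.37 tcp [544.6 -63.6 189.9] yaw 9.0 open 0.0853 ff 0.0 F [ 0.   0.1 -0.1] j6 1.17
shift [ -85.9 -412.3  -11.6] spin -144.2
```

```bash
python3 -m crank '[[[1,-15,0,0,-7],[1,-45,0,0,-14],[1,-80,0,0,-21],[1,-115,0,0,-28],[1,-145,-8,0,-35],[1,-155,-40,0,-42],[1,-155,-75,0,-49],[1,-155,-100,0,-56]]]' >/dev/null; python3 to.py 394.9 330.1 130 153.2
cat > jig.py <<'E'
from h import *
import sys
d=grab('top'); C=cloud(d); hsv=cv2.cvtColor(d['pixels'],cv2.COLOR_RGB2HSV);H,S,V=[hsv[...,i].astype(int) for i in range(3)]
a=np.radians(9);o=np.array([.5428,-.0646]);R=np.array([[np.cos(a),np.sin(a)],[-np.sin(a),np.cos(a)]])
J=C.copy();J[...,:2]=(C[...,:2]-o)@R.T;J*=1e3
def fit(M,z,name):
    M=cv2.morphologyEx(M.astype('uint8'),cv2.MORPH_OPEN,np.ones((2,2)));n,l,st,_=cv2.connectedComponentsWithStats(M)
    k=1+st[1:,4].argmax(); v,u=np.nonzero(l==k)
    pts=np.concatenate([onplane(d,np.c_[u+i,v+j],z) for i in(-.5,.5) for j in(-.5,.5)])[:,:2]
    r=cv2.minAreaRect((((pts-o)@R.T)*1000).astype('float32'));e=cv2.boxPoints(r);A=e[1]-e[0];B=e[2]-e[1];L=A if np.linalg.norm(A)>np.linalg.norm(B) else B
    c=((onplane(d,np.c_[u,v],z)[:,:2]-o)@R.T*1e3).mean(0)
    print(name,len(v),'z %.1f'%np.median(J[...,2][l==k]),'c',np.round(r[0],1),'size',np.round(r[1],1),'long deg %.1f'%((np.degrees(np.arctan2(L[1],L[0]))+90)%180-90),'centroid',c.round(1))
z=J[...,2]; blue=(H>100)&(H<125)&(S>120)&(z>25)&(z<50)
inj=(abs(J[...,0])<200)
fit(blue&inj&(J[...,1]>60),.038,'L'); fit(blue&inj&(J[...,1]<-60),.038,'R')
fit((z>40)&(z<60)&(S<70)&(abs(J[...,1])<70)&(J[...,0]>-65)&(J[...,0]<120),.048,'channel')
org=(H>8)&(H<28)&(S>120)
if len(sys.argv)>1: fit((org&(z>28)&(z<46))&(abs(J[...,0]+100)<90)&(abs(J[...,1])<90),.038,'weight'); fit((z>55)&(z<90)&(J[...,0]<-50)&(J[...,0]>-180)&(abs(J[...,1])<60),.072,'handle')
E
```

```text
t 8.03 tcp [370.9  12.7 184.4] yaw 65.3 open 0.0856 ff 0.0 F [-0.2  0.2 -1.1] j6 0.28
shift [ 298.3 -110.8   54.8] spin -87.9
```

```bash
python3 -m crank '[[[1,30,-11,0,-7],[1,65,-24,0,-14],[1,100,-37,5,-21],[1,140,-52,10,-28],[1,180,-67,20,-35],[1,220,-81,30,-42],[1,260,-96,40,-49],[1,297,-110,50,-56]]]' >/dev/null; python3 -m crank '[[[1,0,0,0,-7],[1,0,0,0,-14],[1,0,0,0,-21],[1,0,0,0,-28],[1,0,0,0,-32],[1,0,0,0,-32]]]' >/dev/null; python3 to.py 394.9 330.1 38 153.2; python3 jig.py
```

```text
t 9.20 tcp [397.4 319.6 136.1] yaw 153.1 open 0.0853 ff 0.0 F [-0.7  0.   0.8] j6 -0.56
shift [ 6.8  8.6 98.1] spin -0.1
L 504 z 37.7 c [ 0.1 99. ] size [ 32.2 182. ] long deg -0.2 centroid [-1.1 99.1]
R 525 z 37.6 c [ -0.2 -99. ] size [ 33.6 182.8] long deg -0.0 centroid [ -0.6 -98.9]
channel 611 z 47.9 c [-3.3 -5. ] size [ 54.4 123.7] long deg -0.1 centroid [-3.5 -5.2]
```

```bash
python3 - <<'E'
import re
s=open('jig.py').read().replace("grab('top')","grab('scene')"); exec(s)
cv2.imwrite('pics/s3.png',cv2.resize(d['pixels'][150:280,180:350],None,fx=4,fy=4,interpolation=2)[:,:,::-1])
E
```

```text
L 333 z 36.0 c [ 50.1 116.6] size [ 39.  107.3] long deg -0.6 centroid [ 57.8 114.1]
R 591 z 35.2 c [ 10.  -81.7] size [ 42.8 187.2] long deg -0.0 centroid [ 13.5 -82.2]
channel 651 z 46.3 c [ 5.  11.1] size [127.7  59.7] long deg 1.0 centroid [ 7.  11.4]
```

View pics/s3.png

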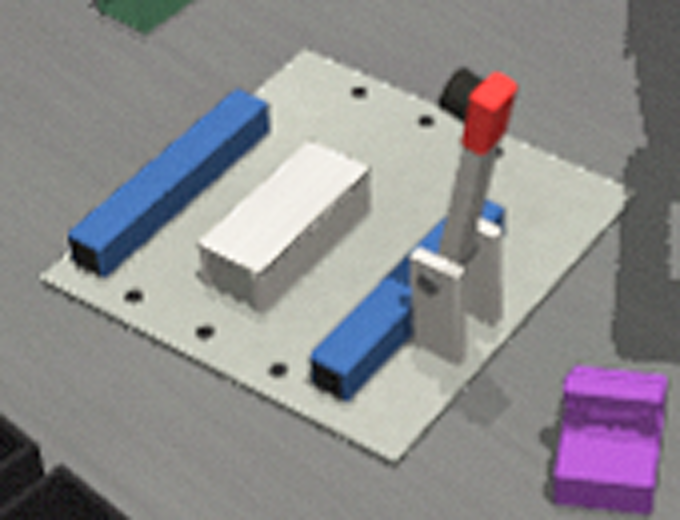

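The scene view shows the channel flat between the rails with top corners at about (200,243), (256,272), (370,170) and (315,142). It looks a little nearer the right rail. I'll cast the top corners onto their known planes.

```bash
python3 - <<'E'
from h import *
d=load('scene');a=np.radians(9);o=np.array([.5428,-.0646]);R=np.array([[np.cos(a),np.sin(a)],[-np.sin(a),np.cos(a)]])
def c(p,z):
    p=(np.array(p,float)+.5)/4-.5+[180,150]; return ((onplane(d,p,z)[:,:2]-o)@R.T*1e3).round(1)
print('Rrail',c([(70,237),(106,245),(238,90),(269,104)],.038).tolist())
print('Lrail',c([(312,353),(347,369)],.038).tolist())
r=c([(200,243),(256,272),(370,170),(315,142)],.048); print('chan',r.tolist(),r.mean(0))
g=d['pixels'].min(2); C=cloud(d)
# bright top face of the channel
M=np.zeros((400,640),bool);M[180:222,226:276]=1;M&=(g>195)
v,u=np.nonzero(M); n,l,st,_=cv2.connectedComponentsWithStats(M.astype('uint8'));k=1+st[1:,4].argmax();v,u=np.nonzero(l==k)
for nm,dd,uv in[('scene',d,np.c_[u,v])]:
    p=((onplane(dd,uv,.048)[:,:2]-o)@R.T*1e3); rr=cv2.minAreaRect(p.astype('float32'));print(nm,len(p),rr,p.mean(0))
t=load('top');h=cv2.cvtColor(t['pixels'],cv2.COLOR_RGB2HSV); g=t['pixels'].min(2)
M=np.zeros((400,640),bool);M[130:210,335:385]=1;print(np.percentile(g[M],[5,50,80,95,99]));M&=(g>215)
n,l,st,_=cv2.connectedComponentsWithStats(M.astype('uint8'));k=1+st[1:,4].argmax();v,u=np.nonzero(l==k)
p=((onplane(t,np.c_[u,v],.048)[:,:2]-o)@R.T*1e3);print('top',len(p),cv2.minAreaRect(p.astype('float32')),p.mean(0))
cv2.imwrite('pics/t3.png',cv2.resize(t['pixels'][120:240,290:420],None,fx=4,fy=4,interpolation=2)[:,:,::-1])
E
```

```text
Rrail [[95.5, -102.3], [88.2, -77.4], [-83.2, -104.2], [-83.0, -76.2]]
Lrail [[91.5, 93.6], [90.5, 119.7]]
chan [[60.7, -19.6], [61.8, 27.3], [-56.7, 31.2], [-59.4, -17.0]] [1.6   5.475]
scene 607 ((0.04479217529296875, 3.018033981323242), (121.78292083740234, 51.50470733642578), 0.06064566224813461) [2.04005714 3.11617527]
[121. 193. 199. 243. 244.]
top 575 ((1.295196533203125, -2.4494781494140625), (48.77350997924805, 119.14533233642578), 89.86727905273438) [ 1.20997442 -2.09052407]
```

View pics/t3.png

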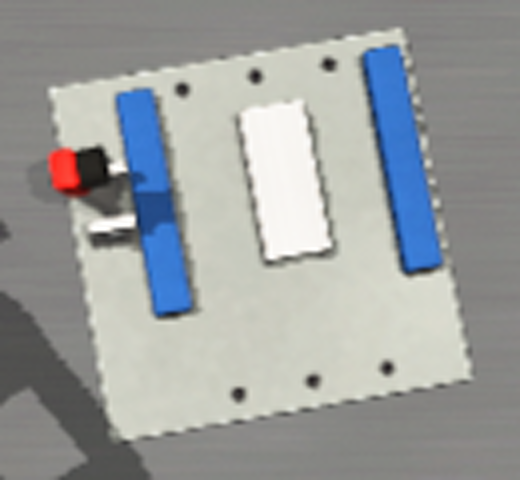

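Both views agree that the channel sits about 4 mm towards the right rail and 3 mm towards the robot. I'll regrasp it and correct before fetching the weight.

```bash
python3 to.py 371 13 190 65.2; python3 to.py 371 13 190 9
```

```text
t 9.30 tcp [397.9 319.7 136.7] yaw 152.9 open 0.0852 ff 0.0 F [-0.1  0.1 -0.6] j6 -0.56
shift [-115.5 -285.5  -52.7] spin 87.7
t 9.30 tcp [397.9 319.7 136.7] yaw 152.9 open 0.0852 ff 0.0 F [-0.1  0.1 -0.6] j6 -0.56
shift [-115.5 -285.5  -52.7] spin 143.9
```

```bash
python3 -m crank '[[[1,0,0,-25,7],[1,-10,-30,-52,14],[1,-26,-65,-52,21],[1,-41,-100,-52,28],[1,-56,-138,-52,35],[1,-71,-176,-52,42],[1,-86,-214,-52,49],[1,-101,-250,-52,56]]]' >/dev/null; python3 -m crank '[[[1,0,0,0,7],[1,0,0,0,14],[1,0,0,0,21],[1,0,0,0,28],[1,0,0,0,35],[1,0,0,0,42],[1,0,0,0,49],[1,0,0,0,56]]]' >/dev/null;python3 to.py 543 -63 190 9
```

```text
t 10.63 tcp [375.1  51.7 189.6] yaw 40.6 open 0.0854 ff 0.0 F [0.1 0.4 0.2] j6 0.81
shift [ 52.9 196.3  -0.6] spin 31.6
```

```bash
python3 -m crank '[[[1,6,25,0,5],[1,15,55,0,11],[1,24,88,0,17],[1,33,122,0,23],[1,42,156,0,28],[1,50,185,0,31.6],[1,53,196,0,31.6],[1,53,196,0,31.6]]]' >/dev/null; python3 -m crank '[[[1,0,0,0,0]]]'>/dev/null;python3 to.py 542.7 -63.2 22 9
```

```text
t 11.38 tcp [543.4 -61.  189.3] yaw 9.4 open 0.0853 ff 0.0 F [-0.1  0.3  0.1] j6 1.17
shift [ -0.6   2.4 167.3] spin 0.4
```

```bash
python3 -m crank '[[[1,0,1,20,0.4],[1,0,2,50,0.4],[1,0,2,85,0.4],[1,0,2,120,0.4],[1,0,2,148,0.4],[1,0,2,160,0.4],[1,0,2,164,0.4],[1,0,2,164,0.4]]]' |sed -n '1,4p'; python3 -m crank '[[[0.3,0,0,0,0],[0,0,0,0,0],[0,0,0,0,0],[0,0,0,0,0],[0,0,0,0,0],[0,0,0,0,0],[0,0,0,0,0]]]' 60;python3 -m crank '[[[0,0,0,-3,0],[0,0,0,-6,0],[0,1,-2,-6,0],[0,3,-4,-6,0],[0,3,-4,-6,0],[0,3,-4,-6,0]]]'; python3 to.py 543 -63 22 9
```

```text
t: 12.05
tcp_pos: [0.5435, -0.0624, 0.0258]
ee_rot: [[0.987, 0.158, -0.002], [0.158, -0.987, 0.001], [-0.002, -0.001, -1.0]]
wrist_force: [-0.2, 0.3, 0.2]
t: 12.63
tcp_pos: [0.5469, -0.0635, 0.0288]
ee_rot: [[0.988, 0.157, 0.004], [0.157, -0.988, -0.0], [0.004, 0.001, -1.0]]
wrist_force: [-0.9, 1.6, 6.2]
opening: 0.0484
finger_force: 65.6
t: 13.13
tcp_pos: [0.5465, -0.0585, 0.0315]
ee_rot: [[0.988, 0.157, -0.001], [0.157, -0.988, 0.0], [-0.001, -0.0, -1.0]]
wrist_force: [-0.6, 0.6, -6.0]
opening: 0.0487
finger_force: 64.2
t 13.13 tcp [546.5 -58.5  31.5] yaw 9.1 open 0.0487 ff 64.2 F [-0.6  0.6 -6. ] j6 1.18
shift [-4.2  3.9  9.5] spin 0.1
```

```bash
python3 -m crank '[[[0,0,0,2,0],[0,0,0,3,0],[0,0,0,4,0],[0,0,0,4,0]]]' |sed -n '1,2p;4p'; python3 -m crank '[[[0,0,0,1,0],[0,0,0,1.5,0],[0,0,0,1.5,0]]]' |sed -n '1,2p;4p'
```

```text
t: 13.47
tcp_pos: [0.5468, -0.0588, 0.0289]
wrist_force: [-4.1, 0.3, 3.3]
t: 13.72
tcp_pos: [0.5468, -0.0588, 0.0288]
wrist_force: [-7.9, 2.0, 12.5]
```

Contact. Release, retreat, and go to the weight by the same route.

```bash
python3 -m crank '[[[0.2,0,0,-0.5,0],[0.5,0,0,-0.5,0],[0.8,0,0,-0.5,0],[1,0,0,-0.5,0],[1,0,0,-0.5,0],[1,0,0,-0.5,0]]]' |sed -n '4,5p';python3 -m crank '[[[1,0,0,-10,0],[1,0,0,-30,0],[1,0,0,-65,0],[1,0,0,-100,0],[1,0,0,-140,0],[1,0,0,-160,0],[1,0,0,-160,0]]]' >/dev/null
python3 -m crank '[[[1,-15,0,0,-7],[1,-45,0,0,-14],[1,-80,0,0,-21],[1,-115,0,0,-28],[1,-145,-8,0,-35],[1,-155,-40,0,-42],[1,-155,-75,0,-49],[1,-155,-100,0,-56]]]' >/dev/null; python3 to.py 394.9 330.1 130 153.2; python3 jig.py
```

```text
wrist_force: [-0.6, 0.4, 0.2]
opening: 0.0855
t 15.47 tcp [376.4  16.8 186.6] yaw 65.3 open 0.0853 ff 0.0 F [0.7 0.5 0.2] j6 0.29
shift [ 292.2 -114.3   56.9] spin -87.9
L 363 z 38.4 c [24.1 99.2] size [ 32.1 134. ] long deg -0.2 centroid [24.2 99.1]
R 522 z 37.9 c [ -0.2 -99. ] size [ 33.6 182.8] long deg -0.0 centroid [ -0.9 -98.9]
channel 610 z 48.0 c [-2.1 -1.1] size [ 54.7 124.2] long deg -0.1 centroid [-2.2 -1.2]
```

```bash
python3 -m crank '[[[1,30,-11,0,-7],[1,65,-25,0,-14],[1,100,-38,5,-21],[1,140,-54,10,-28],[1,180,-69,20,-35],[1,220,-85,30,-42],[1,260,-101,40,-49],[1,294,-115,55,-56]]]' >/dev/null; python3 -m crank '[[[1,0,0,0,-7],[1,0,0,0,-14],[1,0,0,0,-21],[1,0,0,0,-28],[1,0,0,0,-32],[1,0,0,0,-32]]]' >/dev/null; python3 to.py 394.9 330.1 38 153.2
```

```text
t 16.68 tcp [397.5 323.9 134. ] yaw 153.1 open 0.0855 ff 0.0 F [ 0.3 -0.2 -0.5] j6 -0.55
shift [ 5.   4.4 96. ] spin -0.1
```

```bash
python3 -m crank '[[[1,5,4,15,0],[1,5,4,40,0],[1,5,4,65,0],[1,5,4,85,0],[1,5,4,93,0],[1,5,4,95,0],[1,5,4,95,0]]]' |sed -n '1,4p'; python3 -m crank '[[[0.4,0,0,0,0],[0.2,0,0,0,0],[0,0,0,0,0],[0,0,0,0,0],[0,0,0,0,0],[0,0,0,0,0],[0,0,0,0,0],[0,0,0,0,0]]]' 80;python3 -m crank '[[[0,0,0,-5,0],[0,0,0,-20,0],[0,0,0,-45,0],[0,0,0,-70,0],[0,0,0,-95,0],[0,0,0,-110,0],[0,0,0,-110,0]]]'; python3 to.py 543 -63 22 189
```

```text
t: 17.27
tcp_pos: [0.3949, 0.3298, 0.0393]
ee_rot: [[-0.891, 0.454, -0.001], [0.454, 0.891, -0.001], [0.001, -0.001, -1.0]]
wrist_force: [0.1, 0.3, 0.0]
t: 17.93
tcp_pos: [0.3972, 0.3317, 0.0415]
ee_rot: [[-0.891, 0.454, 0.004], [0.454, 0.891, 0.004], [-0.002, 0.005, -1.0]]
wrist_force: [0.8, 3.6, 5.9]
opening: 0.0143
finger_force: 79.5
t: 18.52
tcp_pos: [0.3958, 0.3301, 0.1517]
ee_rot: [[-0.891, 0.453, 0.003], [0.453, 0.891, 0.001], [-0.002, 0.002, -1.0]]
wrist_force: [0.7, 0.5, -4.3]
opening: 0.0146
finger_force: 78.7
t 18.52 tcp [395.8 330.1 151.7] yaw 153.1 open 0.0146 ff 78.7 F [ 0.7  0.5 -4.3] j6 -0.54
shift [-309.1 -283.9  129.8] spin -35.9
```

```bash
python3 to.py 400 120 155 189; python3 to.py 446.4 -75.8 150 189
```

```text
t 18.52 tcp [395.8 330.1 151.7] yaw 153.1 open 0.0146 ff 78.7 F [ 0.7  0.5 -4.3] j6 -0.54
shift [ -99.  -185.3   -3.4] spin -35.9
t 18.52 tcp [395.8 330.1 151.7] yaw 153.1 open 0.0146 ff 78.7 F [ 0.7  0.5 -4.3] j6 -0.54
shift [-229.1 -338.9    1.6] spin -35.9
```

```bash
python3 -m crank '[[[0,-6,-11,0,0],[0,-18,-33,0,-3],[0,-32,-58,0,-7],[0,-46,-84,0,-11],[0,-60,-110,0,-15],[0,-74,-136,0,-19],[0,-88,-162,0,-23],[0,-99,-185,0,-27]]]' >/dev/null; python3 to.py 446.4 -75.8 150 189
```

```text
t 19.18 tcp [395.9 117.4 146.3] yaw -179.8 open 0.0144 ff 78.8 F [ 0.7 -0.6 -4.1] j6 -1.46
shift [ -49.7 -193.4   -3.7] spin -8.8
```

```bash
python3 -m crank '[[[0,-5,-25,-2,-3],[0,-12,-50,-4,-6],[0,-20,-76,-4,-9],[0,-27,-104,-4,-9],[0,-34,-132,-4,-9],[0,-41,-160,-4,-9],[0,-47,-182,-4,-9],[0,-49.5,-192,-4,-9]]]' >/dev/null; python3 -m crank '[[[0,0,0,0,0],[0,0,0,0,0]]]' >/dev/null;python3 to.py 446.4 -75.8 60 189
```

```text
t 20.02 tcp [446.8 -71.3 151.4] yaw -171.1 open 0.0140 ff 78.9 F [ 0.9  1.2 -5.1] j6 -2.04
shift [ 0.6 -4.7 91.4] spin -0.1
```

```bash
python3 -m crank '[[[0,0,-3,10,0],[0,0,-4,30,0],[0,0,-4,55,0],[0,0,-4,75,0],[0,0,-4,88,0],[0,0,-4,92,0],[0,0,-4,92,0]]]' >/dev/null; python3 to.py 446.4 -75.8 48 189
python3 - <<'E'
from h import *
d=grab('scene'); a=cv2.resize(d['pixels'][130:250,190:340],None,fx=4,fy=4,interpolation=2)
cv2.imwrite('pics/s4.png',a[:,:,::-1])
a=np.radians(9);o=np.array([.5428,-.0646]);R=np.array([[np.cos(a),np.sin(a)],[-np.sin(a),np.cos(a)]])
for n,dd in(('scene',d),('top',grab('top'))):
    C=cloud(dd);J=C.copy();J[...,:2]=(C[...,:2]-o)@R.T;J*=1e3
    h=cv2.cvtColor(dd['pixels'],cv2.COLOR_RGB2HSV);m=(h[...,0]>8)&(h[...,0]<28)&(h[...,1]>130)&(abs(J[...,0]+100)<80)&(abs(J[...,1])<90)
    g=dd['pixels'].min(2)>(195 if n=='scene' else 215)
    w=J[m&(J[...,2]>20)]; c=J[g&(J[...,2]>42)&(J[...,2]<54)&(abs(J[...,1])<50)&(abs(J[...,0])<90)]
    for k,q in(('w',w),('c',c)):
        if len(q): print(n,k,len(q),np.percentile(q,[2,50,98],axis=0).round(1).tolist())
E
```

```text
t 20.60 tcp [447.4 -74.1  59.4] yaw -170.9 open 0.0143 ff 78.8 F [ 0.5  0.2 -5.6] j6 -2.05
shift [ 1.2 -1.6 11.4] spin 0.1
scene w 483 [[-123.0, -33.5, 22.7], [-84.7, 30.5, 45.1], [-65.8, 53.9, 51.2]]
scene c 553 [[-54.5, -16.6, 43.1], [5.9, 6.2, 46.8], [59.3, 30.2, 51.0]]
top w 111 [[-150.9, -41.7, 41.3], [-119.3, -0.6, 52.1], [-99.9, 75.6, 474.2]]
top c 183 [[6.3, -22.3, 42.9], [41.4, 6.2, 48.4], [60.9, 24.6, 53.4]]
```

View pics/s4.png

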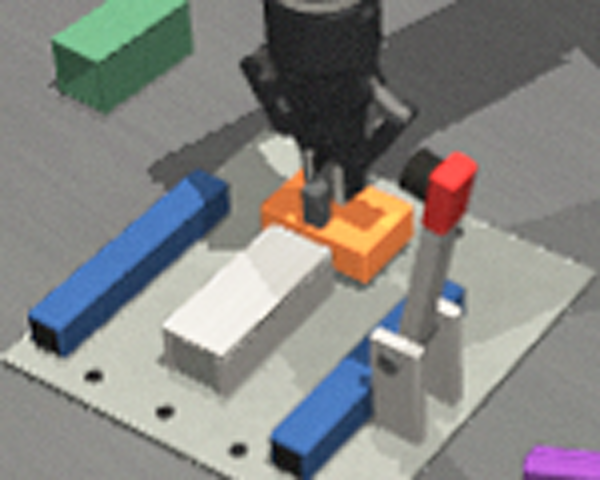

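The crop shows the weight just behind the channel: its front top corner is at (365,245) and the channel's far end at (300,240). I estimate a gap of about 8 mm and the weight about 3 mm left of the channel line. I'll correct that and lower.

```bash
python3 -m crank '[[[0,0,-2.5,3,0],[0,-2,-2.5,6,0],[0,-3,-2.5,8,0],[0,-3,-2.5,9,0],[0,-3,-2.5,9,0]]]' |sed -n '1,2p;4p'; python3 -m crank '[[[0,0,0,1,0],[0,0,0,1.5,0],[0,0,0,1.5,0]]]' |sed -n '1,2p;4p'
```

```text
t: 21.12
tcp_pos: [0.4531, -0.0777, 0.0526]
wrist_force: [-1.3, -0.1, -5.1]
t: 21.37
tcp_pos: [0.4529, -0.0777, 0.051]
wrist_force: [0.0, -0.2, -5.5]
```

```bash
python3 -m crank '[[[0,0,0,1,0],[0,0,0,1.5,0],[0,0,0,1.5,0]]]' |sed -n '1,2p;4p';python3 -m crank '[[[0,0,0,0.5,0],[0,0,0,1,0],[0,0,0,1,0]]]' |sed -n '1,2p;4p'
python3 - <<'E'
from h import *
d=grab('scene'); a=np.radians(9);o=np.array([.5428,-.0646]);R=np.array([[np.cos(a),np.sin(a)],[-np.sin(a),np.cos(a)]])
J=cloud(d);J[...,:2]=(J[...,:2]-o)@R.T;J*=1e3
h=cv2.cvtColor(d['pixels'],cv2.COLOR_RGB2HSV);m=(h[...,0]>8)&(h[...,0]<28)&(h[...,1]>130)&(abs(J[...,0]+100)<80)&(abs(J[...,1])<90)
w=J[m&(J[...,2]>10)]; c=J[(d['pixels'].min(2)>195)&(J[...,2]>42)&(J[...,2]<54)&(abs(J[...,1])<50)&(abs(J[...,0])<90)]
for q in(w,c): print(len(q),np.percentile(q,[2,50,98],axis=0).round(1).tolist())
E
```

```text
t: 21.62
tcp_pos: [0.4532, -0.0778, 0.0497]
wrist_force: [1.0, -0.8, -4.9]
t: 21.87
tcp_pos: [0.4532, -0.078, 0.0495]
wrist_force: [-3.4, -0.2, 4.5]
394 [[-118.5, -39.0, 13.8], [-84.7, 31.2, 35.9], [-61.2, 49.2, 55.4]]
556 [[-54.4, -16.9, 43.0], [6.3, 7.3, 46.9], [59.4, 30.2, 50.4]]
```

Contact; release, lift, and check from the top.

```bash
python3 -m crank '[[[0.15,0,0,0,0],[0.3,0,0,0,0],[0.5,0,0,0,0],[0.6,0,0,0,0],[0.6,0,0,0,0]]]' |sed -n '4,5p';python3 -m crank '[[[0.6,0,0,-10,0],[0.6,0,0,-35,0],[0.6,0,0,-75,0],[0.6,0,0,-115,0],[0.6,0,0,-155,0],[0.6,0,0,-195,0],[0.6,0,0,-220,0],[0.6,0,0,-220,0]]]' >/dev/null
python3 -m crank '[[[0.3,20,25,0,0],[0,20,60,0,0],[0,20,100,0,0],[0,20,140,0,0],[0,20,180,0,0],[0,20,220,0,0],[0,20,240,0,0],[0,20,240,0,0]]]' >/dev/null; python3 to.py 446.4 -75.8 48 189; python3 jig.py w
```

```text
wrist_force: [-0.1, -0.7, 0.9]
opening: 0.0511
t 23.67 tcp [394.2 159.6 268.4] yaw -170.6 open 0.0005 ff 0.0 F [-1.   0.4  0.6] j6 -1.52
shift [ -13.4 -241.1  219.9] spin 0.4
L 505 z 38.1 c [ 0.1 99.1] size [ 32.2 182. ] long deg -0.0 centroid [-1.2 99.3]
R 528 z 37.9 c [ -0.2 -99. ] size [ 33.6 182.8] long deg -0.0 centroid [ -0.8 -99. ]
channel 596 z 47.9 c [-2.  -1.3] size [ 54.5 124. ] long deg -0.2 centroid [-1.7 -1.5]
weight 238 z 38.6 c [-96.4  19.7] size [43.3 64. ] long deg -1.2 centroid [-96.3  19.9]
handle 109 z 71.4 c [-96.3  -4.8] size [63.4 21.7] long deg 1.3 centroid [-96.3  -5.1]
```

Gap is about 4 mm, lined up to within about 3 mm, and the angles are good. Now the clamp: from outside, with shut fingers.

```bash
python3 -m crank '[[[0,-10,-8,0,0],[0,-45,-10,0,0],[0,-80,-14,0,0],[0,-105,-17,0,0],[0,-115,-19,0,0],[0,-115,-19,0,0]]]' >/dev/null; python3 to.py 511.6 158.2 198 189
```

```text
t 24.22 tcp [514.6 153.1 268.1] yaw -171.2 open 0.0001 ff 0.0 F [ 0.3 -0.5 -0. ] j6 -1.57
shift [ 2.2  5.5 70.1] spin -0.2
```

```bash
python3 -m crank '[[[0,1,5,15,0],[0,2,5,40,0],[0,2,5,62,0],[0,2,5,69,0],[0,2,5,69,0]]]' |sed -n '1,2p;4p';python3 -m crank '[[[0,0,-8,0,0],[0,0,-18,0,0],[0,0,-26,0,0],[0,0,-32,0,0],[0,0,-36,0,0],[0,0,-40,-1,0],[0,0,-44,-2,0]]]' |sed -n '1,2p;4p'; python3 to.py 511.6 158.2 198 189
```

```text
t: 24.63
tcp_pos: [0.5066, 0.1589, 0.1969]
wrist_force: [-0.8, -0.5, 0.2]
t: 25.22
tcp_pos: [0.5171, 0.1166, 0.2026]
wrist_force: [0.8, 2.4, 1.4]
t 25.22 tcp [517.1 116.6 202.6] yaw -171.0 open -0.0003 ff 1.1 F [0.8 2.4 1.4] j6 -1.64
shift [-1.1 41.9  4.6] spin 0.0
```

```bash
python3 -m crank '[[[0,0,-8,-2,0],[0,0,-18,-4,0],[0,0,-28,-4,0],[0,0,-38,-4,0],[0,0,-48,-3,0],[0,0,-58,-1,0],[0,0,-68,1,0]]]' |sed -n '1,2p;4p'; python3 -m crank '[[[0,0,-8,3,0],[0,0,-16,7,0],[0,0,-24,11,0],[0,0,-32,16,0],[0,0,-39,21,0],[0,0,-45,26,0]]]' |sed -n '1,2p;4p'; python3 to.py 511.6 158.2 198 189
python3 - <<'E'
from h import *
d=grab('scene'); cv2.imwrite('pics/s5.png',cv2.resize(d['pixels'][110:260,190:360],None,fx=4,fy=4,interpolation=2)[:,:,::-1])
E
```

```text
t: 25.8
tcp_pos: [0.5269, 0.0482, 0.2003]
wrist_force: [-0.8, 1.8, -0.5]
t: 26.3
tcp_pos: [0.5342, 0.0041, 0.1741]
wrist_force: [-0.8, 1.2, 1.2]
t 26.30 tcp [534.2   4.1 174.1] yaw -171.0 open 0.0001 ff 0.6 F [-0.8  1.2  1.2] j6 -1.85
shift [ -1.8 155.7 -24. ] spin 0.0
```

View pics/s5.png

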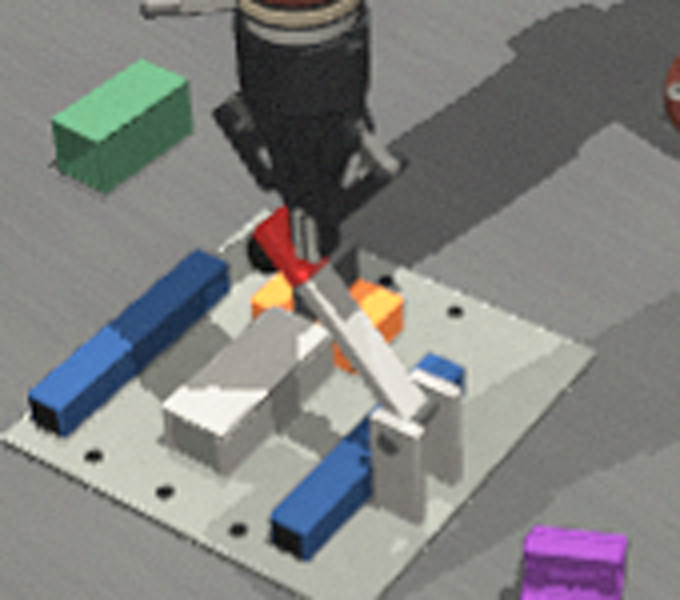

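The clamp arm is at about 0.85 rad, with the fingers on the outside of the red end at (290,250). I continue along the arc.

```bash
python3 -m crank '[[[0,0,-8,6,0],[0,0,-15,12,0],[0,0,-22,19,0],[0,0,-28,28,0],[0,0,-33,37,0],[0,0,-38,46,0],[0,0,-42,55,0],[0,0,-45,63,0]]]' |sed -n '1,2p;4p'; python3 -m crank '[[[0,0,-1,4,0],[0,0,-2,8,0],[0,0,-3,12,0],[0,0,-3,15,0],[0,0,-4,18,0],[0,0,-4,20,0]]]' |sed -n '1,2p;4p'
```

```text
t: 27.02
tcp_pos: [0.5411, -0.0399, 0.1104]
wrist_force: [-0.3, 0.2, 0.6]
t: 27.52
tcp_pos: [0.542, -0.0434, 0.0916]
wrist_force: [-0.0, -0.7, 0.1]
```

```bash
python3 -m crank '[[[0,0,0,2,0],[0,0,0,4,0],[0,0,0,4,0]]]' |sed -n '1,2p;4p'; python3 - <<'E'
from h import *
d=grab('scene'); cv2.imwrite('pics/s6.png',cv2.resize(d['pixels'][110:260,190:360],None,fx=4,fy=4,interpolation=2)[:,:,::-1])
E
```

```text
t: 27.77
tcp_pos: [0.5417, -0.0433, 0.0874]
wrist_force: [0.8, 1.0, -0.4]
```

View pics/s6.png

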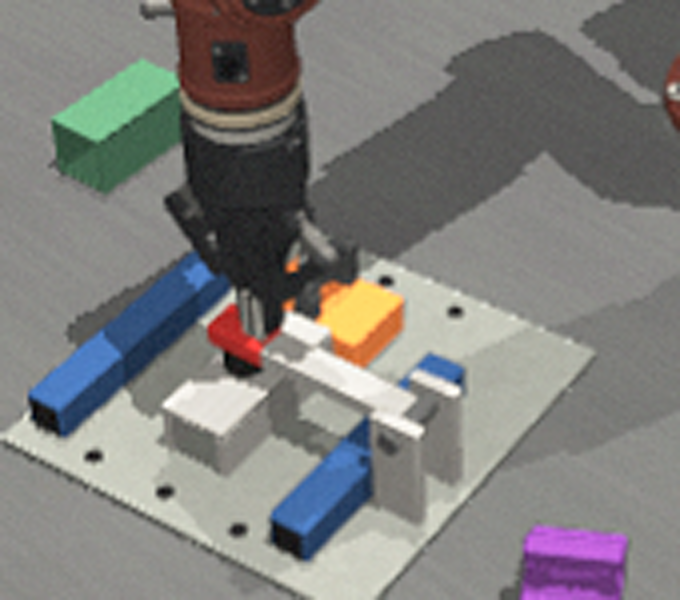

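The clamp arm is near level, with the black pad at (240,358) close to the channel's top and the fingers over the red end. I press on gently until the force rises.

```bash
python3 -m crank '[[[0,0,0,1,0],[0,0,0,2,0],[0,0,0,2,0]]]' |sed -n '1,2p;4p'; python3 -m crank '[[[0,0,0,1,0],[0,0,0,2,0],[0,0,0,2,0]]]' |sed -n '1,2p;4p'
```

```text
t: 28.07
tcp_pos: [0.5418, -0.0433, 0.0856]
wrist_force: [-0.1, -0.3, 0.9]
t: 28.32
tcp_pos: [0.542, -0.0434, 0.0841]
wrist_force: [-0.7, -0.7, 3.8]
```

```bash
python3 -m crank '[[[0,0,0,1,0],[0,0,0,2,0],[0,0,0,2,0]]]' |sed -n '1,2p;4p'; python3 -m crank '[[[0,0,0,0.5,0],[0,0,0,1,0],[0,0,0,1,0]]]' |sed -n '1,2p;4p'
```

```text
t: 28.57
tcp_pos: [0.542, -0.0434, 0.084]
wrist_force: [-5.2, -0.1, 14.8]
t: 28.82
tcp_pos: [0.5421, -0.0434, 0.084]
wrist_force: [-8.9, 1.0, 18.7]
```

It stalled at 84 mm, which is the arm's top face at angle 0, and the force rose to 19 N. So the pad is down on the channel. I retreat and verify.

```bash
python3 -m crank '[[[0,0,0,-4,0],[0,0,0,-15,0],[0,0,0,-45,0],[0,0,0,-85,0],[0,0,0,-125,0],[0,0,0,-160,0],[0,0,0,-160,0]]]' >/dev/null
python3 -m crank '[[[0,30,0,0,0],[0,70,15,0,0],[0,110,40,0,0],[0,140,75,0,0],[0,150,110,0,0],[0,150,150,0,0],[0,150,190,0,0],[0,150,220,0,0]]]'|sed -n '1,4p'; python3 -m crank '[[[0,0,30,0,0],[0,0,60,0,0],[0,0,60,0,0]]]' >/dev/null; python3 jig.py w; python3 - <<'E'
from h import *
J=lambda C:C
d=grab('scene');t=load('top')
a=np.radians(9);o=np.array([.5428,-.0646]);R=np.array([[np.cos(a),np.sin(a)],[-np.sin(a),np.cos(a)]])
for n,x in(('top',t),('scene',d)):
    C=cloud(x);h=cv2.cvtColor(x['pixels'],cv2.COLOR_RGB2HSV);C[...,:2]=(C[...,:2]-o)@R.T;C*=1e3
    m=((h[...,0]<6)|(h[...,0]>174))&(h[...,1]>170)&(abs(C[...,0])<60)&(abs(C[...,1])<80)&(C[...,2]>50)&(C[...,2]<150)
    print(n,m.sum(),np.percentile(C[m],[5,50,95],axis=0).round(1).tolist())
im=np.vstack([cv2.resize(t['pixels'][110:230,290:420],None,fx=2.5,fy=2.5),cv2.resize(d['pixels'][130:250,190:320],None,fx=2.5,fy=2.5)])
cv2.imwrite('pics/f.png',im[:,:,::-1])
E
```

```text
t: 30.07
tcp_pos: [0.3578, 0.1526, 0.2409]
ee_rot: [[-0.988, -0.158, 0.001], [-0.158, 0.988, 0.002], [-0.002, 0.001, -1.0]]
wrist_force: [1.5, 0.3, 0.1]
L 237 z 38.0 c [-47.8  99.1] size [86.1 32.1] long deg 0.3 centroid [-48.3  99.2]
R 527 z 37.9 c [ -0.2 -98.9] size [ 33.7 182.8] long deg -0.0 centroid [ -0.3 -99. ]
channel 266 z 48.0 c [-35.9  -1. ] size [56.6 54.7] long deg 0.2 centroid [-36.3  -0.8]
weight 234 z 38.3 c [-96.1  19.6] size [43.9 63.5] long deg -0.3 centroid [-96.6  20.1]
handle 106 z 70.9 c [-96.2  -5.4] size [20.  63.3] long deg -0.5 centroid [-96.4  -5.4]
top 119 [[-8.9, -15.5, 78.5], [2.9, 3.8, 83.8], [15.1, 22.4, 88.7]]
scene 141 [[-5.7, -8.1, 69.8], [11.4, 9.9, 81.6], [18.8, 27.1, 85.3]]
```

View pics/f.png

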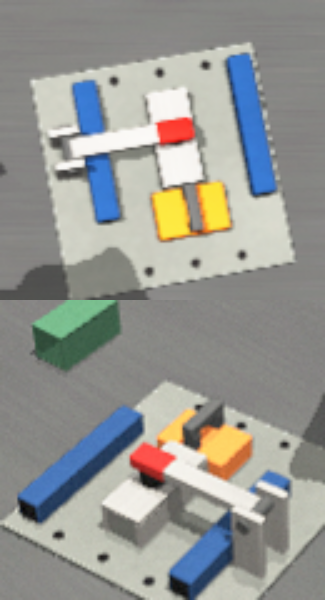

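The final view shows the clamp level with its pad on the channel (red at (175,130)), and the weight at (190,210) right at the channel's near end. One more number: the weight's lateral offset, using both block halves.

```bash
python3 - <<'E'
from h import *
a=np.radians(9);o=np.array([.5428,-.0646]);R=np.array([[np.cos(a),np.sin(a)],[-np.sin(a),np.cos(a)]])
for n in('top','scene'):
    d=load(n);C=cloud(d);C[...,:2]=(C[...,:2]-o)@R.T;C*=1e3
    h=cv2.cvtColor(d['pixels'],cv2.COLOR_RGB2HSV)
    m=(h[...,0]>8)&(h[...,0]<30)&(h[...,1]>110)&(abs(C[...,0]+96)<60)&(abs(C[...,1])<70)&(C[...,2]>33)&(C[...,2]<44)
    c=(h[...,1]<60)&(h[...,2]>100)&(abs(C[...,0]+35)<18)&(abs(C[...,1])<60)&(C[...,2]>44)&(C[...,2]<53)
    for k,M,z in(('w',m,.038),('c',c,.048)):
        v,u=np.nonzero(M);p=(onplane(d,np.c_[u,v],z)[:,:2]-o)@R.T*1e3
        y=p[:,1];print(n,k,len(y),'y',np.percentile(y,[1,99]).round(1),'mid %.1f'%np.percentile(y,[1,99]).mean(),'x',np.percentile(p[:,0],[1,99]).round(1))
E
```

```text
top w 384 y [-47.3  41.2] mid -3.0 x [-121.8  -63.1]
top c 135 y [-22.6  25.4] mid 1.4 x [-52.4 -17.7]
scene w 301 y [-38.9  51.1] mid 6.1 x [-118.5  -58.8]
scene c 67 y [-15.4  35.4] mid 10.0 x [-52.6 -36.4]
```

Both views put the weight about 4 mm off the channel's line. That is small against its 90 mm width, and re-handling it after clamping would break the requested order, so I leave it and hand in.

```bash
python3 -c "
from plant import robot
print(robot.close_job())"
```

```text
the job is handed in; nothing more can be done
None
```

I handed the job in at about 31 s: the channel lies parallel to the rails, within about 2 mm of centre; the stop weight is about 4 mm from its near end and about 4 mm off its line; and the clamp is fully down with its pad on the channel.

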